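Seat the gallery rail on the hall shelf

TASK

Pick up the loose gallery rail standing on the bench and fit it along the front of the pine hall shelf, so that each of its six teeth goes into its own slot. The slots' exact place along the shelf has to be found by feel: touch and slide gently, never with more than about 2 kg of push on the soft pine. Once the teeth are in, press the rail down firmly for a moment so that it sits fully home, then let go, and leave the flashlight, the vial and the lead weight on the shelf undisturbed.

Things in the scene. Friction and masses are not known exactly. Their poses are not given: they have to be found in the camera images.
- rail: Loose pale wooden bar, 0.11-0.22 kg, 180 long (y), 22 thick (x), 44 tall, upright on six equal teeth under it: each 14 (x) by 11 (y), 14 tall, centres 28 apart (y = -70 to 70). Origin: centre of the underside, at the teeth's feet; z up; bar 14 to 58 above it. Either way round fits. Grip across the thickness at mid length, about 42 above the origin. Stands on the bench left of the shelf.
- shelf: Fixed chunky pine shelf, 220 deep (x), 340 long (y), top 140 above its origin (centre of underside, on the bench), z up. Its front (+x, away from the robot) has three iron hooks and a padlock. Along the front of its top, 55 before its centre, a six-slotted wooden strip, 28 wide, 190 long, 3 proud, lies on rubber. Pressed, it sinks 1 mm per 5 N (4 at most). It never slides, but lies up to 8 mm off-centre either way along y.
- row_mid (a point): Shelf point level with the strip's top (143 up), on its centre line, at the middle of the shelf's length; axes as the shelf's. The slots (28 apart, each 18 in x by 13.5 in y, deeper than the teeth) lie on x = 0 here, the row's middle at an unmeasured y of -8 to 8. Rail origin: level with this point when the teeth rest on the strip, 14 below when home (bar's underside on the strip).
- flashlight: Steel flashlight, 125 long, 34 across, lying along the shelf's y on the rear half of its top. Leave alone. Origin: under its middle.
- vial: Glass vial with a cork, 24 across, 60 tall, upright on the rear half of the shelf. Leave alone. Origin: centre of its underside.
- sinker: Lead fishing weight, 32 across, 45 tall, upright on the rear half of the shelf. Leave alone. Origin: centre of its underside.

How it is judged:
On the way, in this order (a step that is already met when the one before it is completed fails the run):
1. the rail is lifted clear of the bench (height (world z) of rail above 0.08 m), for 0.1 s.
2. the teeth have entered the slots (at least 7 mm deep) (z of rail in the frame of row_mid below -0.007 m and horizontal distance between rail and row_mid below 0.0125 m and angle between the y axis of rail and the y axis of shelf, either way round below 0.06 rad), for 0.02 s.
3. the rail, fully down, is pressed onto the shelf with at least 5 N (z of rail in the frame of row_mid below -0.0125 m and horizontal distance between rail and row_mid below 0.0125 m and contact force between rail and shelf above 5 N), for 0.1 s.
At the end, for the whole second after the job is handed in: All six teeth are in their slots: the rail's origin is at least 12.5 mm below row_mid (14 is fully home), within 12.5 mm of it horizontally, in line with the shelf to 0.06 rad, upright to 0.04 rad, at rest and released (z of rail in the frame of row_mid below -0.0125 m and horizontal distance between rail and row_mid below 0.0125 m and angle between the y axis of rail and the y axis of shelf, either way round below 0.06 rad and angle between rail's own z axis and vertical below 0.04 rad and linear speed of rail below 0.02 m/s and contact force between rail and the fingers below 0.1 N); the robot touches nothing.
It fails at once if the rail is pushed against the shelf with more than 30 N (contact force between rail and shelf above 30 N).
It fails at once if the flashlight is moved more than 15 mm (distance of flashlight from where it was at the start of the episode above 0.015 m).
It fails at once if the vial is moved more than 15 mm or tipped (distance of vial from where it was at the start of the episode above 0.015 m or angle between vial's own z axis and vertical above 0.5 rad).
It fails at once if the weight is moved more than 15 mm or tipped (distance of sinker from where it was at the start of the episode above 0.015 m or angle between sinker's own z axis and vertical above 0.5 rad).
It also fails if it takes over 61 s, if anything falls off the work surface, if the arm or the gripper's body presses on something with over 40 N, if the wrist force passes 120 N, or if a joint passes its speed limit or range.

ROBOT

A 6-joint arm with a two-finger parallel gripper is mounted at the origin on the work surface. World frame = base frame: x ahead of the robot, y to its left, z up, the work surface at z = 0. Lengths are in m, angles in rad, forces in N, time in s.
With the tool pointing down it reaches from about 0.3 to 0.75 m from the base axis. Payload 8.5 kg.
Tool frame: the origin (TCP) lies on the front face of the gripper's body, between the roots of the fingers; the fingertips stand 73 mm ahead of it and the grasp point (between the pads) lies 54 mm ahead of it; x points along the fingers, y is the direction in which the jaws open and shut, and the axes are right-handed (so a half turn about x gives the same grasp; the last joint's range is limited). The gripper opens to 85 mm and grips with 20 to 120 N. Pads are 22 mm wide; open, the fingers measure 114 mm over their backs; the gripper's body (76 mm by 85 mm) begins 54 mm behind the grasp point. The pads swing forward as they close: fully open they stand 13 mm farther back than shut.
Start: joints at [-1.545, 0.381, 1.297, -0, 1.464, -0.215], TCP at [0.131, -0.534, 0.304] pointing down, gripper open.
Joint ranges: [-3.11, 3.11], [-0.89, 2.33], [0.22, 2.48], [-1.42, 4.56], [0.17, 2.85], [-2.88, 2.88]. Speed limits (rad/s): [2.39, 2.39, 3.14, 3.14, 3.14, 3.14].

INTERFACE

Orientations are given as a 3x3 rotation matrix whose columns are the frame's x, y, z axes.
In Python, from station import ctrl gives the robot as it stands.
- The arm moves only by the tool drive_tool, never from a script. Its argument "plan" is a list that holds one entry, the list of rows, each a list of 6 numbers: the shift along the tool's x, y, z in mm, then the turn, a rotation vector about the tool's x, y, z in rad. In form: [[[dx, dy, dz, wx, wy, wz], ...]]. A call has 1 to 10 rows; each row is the pose to reach, as a shift and turn from the pose commanded when the call began, along the tool's axes at that moment; what a row does not reach only later rows make up. A row lasts 1/10 s, in which the tool goes at most 50 mm and 8.59 degrees, less where a joint would pass 70% of its speed; a pose out of reach is approached as far as the arm can. A call with a gripper value outside its range is refused whole. "gripper" is the finger opening in mm, from 0 to 85.4, set as the call begins (left out, the last holds). The fingers move at their own pace and stop on an object; "force" is the grip in N (left out, the last holds). Time passes only in rows, so rows that repeat a pose let the fingers close. It gives the time, the measured TCP pose, the force and the opening at its end, in the units of the state.
- ctrl.get_obs(): the state, without advancing time (a new reading comes with each control period).
- ctrl.camera(name): name is "side" or "top" or "wrist"; returns the picture (420x560x3 uint8, red, green, blue); there is no depth.
- ctrl.camera_info(name): a dict with "fx", "fy", "cx", "cy" (pixels), "k1" (the pictures are not rectified: a ray, as slopes to the right and down, at radius r is drawn at 1 + k1 r^2 times it, then the intrinsics apply), "world_from_camera" (4x4, takes a point from camera to world coordinates). Camera axes: x right, y down, z forward; pixel columns grow to the right and rows downward; lengths in m; the calibration is good to about 2 mm. A picture is of the moment at which its call begins: read the wrist's pose just before it. camera_info takes no time and is no camera call; for the wrist camera it gives the pose at the moment of the call.
- ctrl.finish_job(): hands the job in, once; it reports no verdict.
The state is a dict: "clock": time; "joint_pos": joint angles; "joint_velocities": joint speeds; "effort": joint torques, N m; "eef_pos": TCP position; "tool_rot": TCP orientation; "wrist_force": force on the tool from outside, world axes, zero at the start; "moment": the same for the moment, N m; "opening": finger opening in m.
Only numpy, scipy, OpenCV 4.12 (cv2) and the standard library are available. Lean on these libraries where they do the work, as an engineer would, in place of code of your own. Each camera call takes 0.05 s, during which the arm holds its last target. There are 200 camera calls.

## Working session

There is one attempt and no reset: what is moved stays moved. The work goes in short steps, Python scripts to look and compute and a tool call to move; the robot and the scene stay as the last step left them, time stands still between calls to the robot, and variables do not carry over. Pictures are saved under pics/ and viewed, about 8 in all and at most 12, crops included, and the job is handed in when it is done.

Besides the shell and the picture viewer there is one more tool, called after "Request:" by a JSON object that holds its "fn" and its "kwargs", one argument or row to a line. drive_tool: Moves the arm, as the interface text tells. Its arguments: {"type":"object","properties":{"plan":{"type":"array","items":{"type":"array","items":{"type":"array","items":{"type":"number"}}}},"gripper":{"type":"number"},"force":{"type":"number"}},"required":["plan"]}

```bash
mkdir -p pics; ls
cat > h.py <<'E'
import numpy as np, cv2
from station import ctrl
def ray(name,u,v,info=None):
    i=info or ctrl.camera_info(name)
    d=np.array([(u-i["cx"])/i["fx"],(v-i["cy"])/i["fy"]]); s=d.copy()
    for _ in range(30): s=d/(1+i["k1"]*(s@s))
    T=np.array(i["world_from_camera"]); return T[:3,3],T[:3,:3]@np.r_[s,1]
def at_z(name,u,v,z,info=None):
    o,d=ray(name,u,v,info); return o+d*(z-o[2])/d[2]
def proj(name,p,info=None):
    i=info or ctrl.camera_info(name); T=np.array(i["world_from_camera"])
    c=T[:3,:3].T@(np.asarray(p)-T[:3,3]); s=c[:2]/c[2]; s=s*(1+i["k1"]*(s@s))
    return np.array([s[0]*i["fx"]+i["cx"],s[1]*i["fy"]+i["cy"]])
def snap(name,fn,crop=None,k=1):
    im=np.array(ctrl.camera(name))[:,:,::-1]
    cv2.imwrite("pics/full_"+fn,im)
    if crop: im=im[crop[1]:crop[3],crop[0]:crop[2]]
    cv2.imwrite("pics/"+fn,cv2.resize(im,None,fx=k,fy=k,interpolation=cv2.INTER_CUBIC))
E
python3 - <<'E'
from h import *
np.set_printoptions(precision=4,suppress=True)
a=np.array(ctrl.camera("top"))[:,:,::-1];b=np.array(ctrl.camera("side"))[:,:,::-1]
cv2.imwrite("pics/t.png",a);cv2.imwrite("pics/s.png",b)
for n in("top","side"):
    i=ctrl.camera_info(n);print(n,{k:v for k,v in i.items() if k!="world_from_camera"});print(np.array(i["world_from_camera"]))
print(ctrl.get_obs())
E
```

```text
pics
top {'fx': 430.90206887403093, 'fy': 430.90206887403093, 'cx': 278.5985595733337, 'cy': 211.17547454669884, 'k1': -0.07578660515554232}
[[ 0.0267 -0.98    0.1972  0.3892]
 [-0.9996 -0.0265  0.0037  0.0305]
 [ 0.0016 -0.1972 -0.9804  0.8594]
 [ 0.      0.      0.      1.    ]]
side {'fx': 479.2902437378788, 'fy': 479.2902437378788, 'cx': 279.2280451403719, 'cy': 206.5016530321604, 'k1': -0.08605954924233221}
[[ 0.9697 -0.1696  0.1758  0.3958]
 [-0.2441 -0.6427  0.7262 -0.6349]
 [-0.0102 -0.7471 -0.6647  0.714 ]
 [ 0.      0.      0.      1.    ]]
{'clock': 0.1, 'joint_pos': array([-1.5453,  0.3811,  1.2981, -0.    ,  1.4636, -0.2153]), 'joint_velocities': array([ 0.0002, -0.0021, -0.0028,  0.0009,  0.    , -0.0017]), 'effort': array([  0.0059, -44.9217, -23.1653,  -0.0001,   0.0037,   0.    ]), 'eef_pos': array([ 0.1312, -0.534 ,  0.3034]), 'tool_rot': array([[-0.    ,  0.2385, -0.9711],
       [ 0.0013, -0.9711, -0.2385],
       [-1.    , -0.0012, -0.0003]]), 'wrist_force': array([-0.2988, -0.6153,  0.5204]), 'moment': array([0.031 , 0.0275, 0.0376]), 'opening': 0.08571830855128484}
```

View pics/t.png

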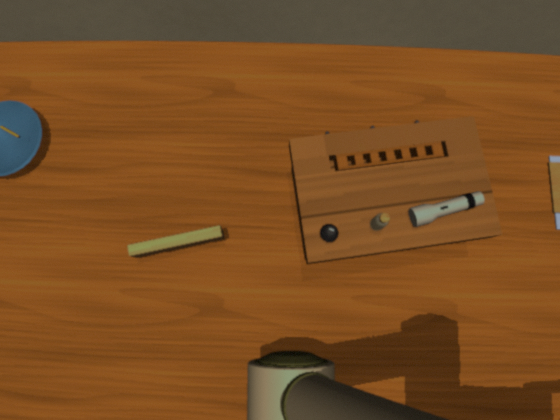

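View pics/s.png

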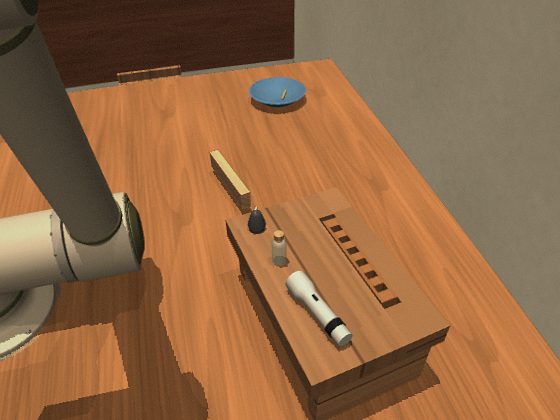

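The top view shows the rail at about (128–222, 228–256), the shelf at (290–498, 117–263), and the slots at about (350–430, 150–160) with marks at the strip's ends. The side view agrees. Next I'll enlarge both.

Run:
```python
import cv2,numpy as np
a=cv2.imread("pics/t.png");b=cv2.imread("pics/s.png")
f=lambda im,c,k:cv2.resize(im[c[1]:c[3],c[0]:c[2]],None,fx=k,fy=k,interpolation=cv2.INTER_CUBIC)
A=f(a,(280,110,505,270),3.5)
cv2.imwrite("pics/tc.png",cv2.convertScaleAbs(A,alpha=1.6))
R=f(a,(120,215,235,265),6)
S=f(b,(300,190,450,350),3)
C=np.zeros((300+480+0,0,3))
cv2.imwrite("pics/r.png",cv2.convertScaleAbs(R,alpha=1.4))
print(A.shape,R.shape)
```

```text
(560, 788, 3) (300, 690, 3)
```

View pics/tc.png

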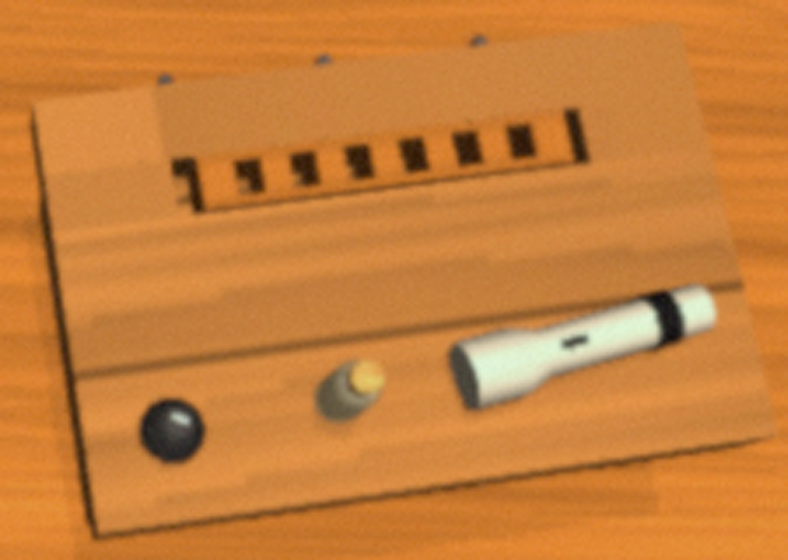

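View pics/r.png

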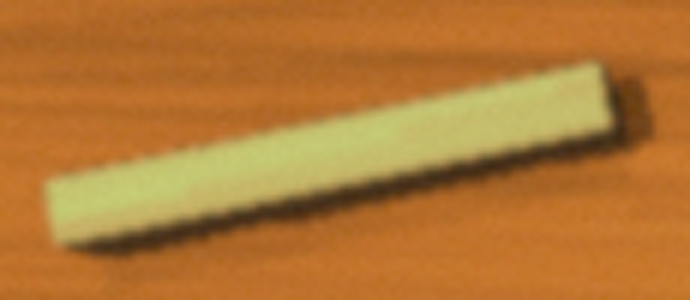

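The shelf crop shows the corners (33,103), (685,25), (775,435) and (97,537). It has six slots centred from about (250,176) to (521,141), and the strip runs from x≈203 to 567. The rail crop shows the top corners (45,183), (600,62), (613,130) and (62,245).

Run:
```python
from h import *
np.set_printoptions(precision=4,suppress=True)
def P(x,y,k,ox,oy,z): return at_z("top",(x+.5)/k-.5+ox,(y+.5)/k-.5+oy,z)
S=np.array([P(*c,3.5,280,110,.14) for c in[(33,103),(685,25),(775,435),(97,537)]])
print(S,[np.linalg.norm(S[i]-S[(i+1)%4]) for i in range(4)])
c=S.mean(0); ys=(S[0]-S[1]+S[3]-S[2]);psi=np.arctan2(-ys[0],ys[1]); xs=(S[0]-S[3]+S[1]-S[2])
print("shelf c",c,"yaw",psi,np.arctan2(xs[1],xs[0]))
R=np.array([[np.cos(psi),-np.sin(psi)],[np.sin(psi),np.cos(psi)]])
print("row_mid",c[:2]+R@[.055,0])
sl=np.array([P(*q,3.5,280,110,.143) for q in[(250,176),(305,168),(359,162),(413,155),(467,148),(521,141)]])
print("slots",sl,sl.mean(0),"in shelf",(sl[:,:2]-c[:2])@R)
d=sl[0]-sl[5];print("slotyaw",np.arctan2(-d[0],d[1]),np.linalg.norm(d))
B=np.array([P(*q,6,120,215,.058) for q in[(45,183),(600,62),(613,130),(62,245)]])
y=B[0]-B[1]+B[3]-B[2];print("rail",B.mean(0),np.arctan2(-y[0],y[1]),[np.linalg.norm(B[i]-B[(i+1)%4]) for i in range(4)])
# side check
for n,p in(("rail",np.r_[B.mean(0)[:2],.058]),("rowmid",np.r_[sl.mean(0)[:2],.143])): print(n,proj("side",p))
for p in S: print(proj("side",p))
for p in B: print(proj("side",p))
o=ctrl.get_obs();print(o["eef_pos"])
```

```text
[[ 0.6642  0.0182  0.14  ]
 [ 0.7189 -0.3204  0.14  ]
 [ 0.5042 -0.351   0.14  ]
 [ 0.447  -0.017   0.14  ]] [np.float64(0.3429531206828195), np.float64(0.216795498681767), np.float64(0.3388736941994895), np.float64(0.22003361632100582)]
shelf c [ 0.5836 -0.1676  0.14  ] yaw 0.1648317154413126 0.15135976654299946
row_mid [ 0.6378 -0.1586]
slots [[ 0.6278 -0.0907  0.143 ]
 [ 0.6328 -0.1184  0.143 ]
 [ 0.6368 -0.1456  0.143 ]
 [ 0.6414 -0.1731  0.143 ]
 [ 0.6461 -0.2007  0.143 ]
 [ 0.6507 -0.2286  0.143 ]] [ 0.6393 -0.1595  0.143 ] in shelf [[ 0.0562  0.0686]
 [ 0.0566  0.0405]
 [ 0.0561  0.0129]
 [ 0.0562 -0.0149]
 [ 0.0562 -0.043 ]
 [ 0.0562 -0.0712]]
slotyaw 0.16502290075127357 0.13980427354031275
rail [0.489  0.2276 0.058 ] 0.2413158469043207 [np.float64(0.17851119540084623), np.float64(0.022063583241066036), np.float64(0.17607097877257258), np.float64(0.02057631547904427)]
rail [228.8938 170.9816]
rowmid [357.6086 256.1519]
[335.8257 187.1893]
[450.5083 327.9763]
[311.8002 384.3642]
[224.8882 219.6449]
[217.8824 149.6748]
[250.1466 191.6089]
[240.7374 194.7959]
[210.2895 152.5872]
[ 0.1312 -0.534   0.3034]
```

Run:
```python
import cv2,numpy as np
b=cv2.imread("pics/s.png")
f=lambda c,k:cv2.resize(b[c[1]:c[3],c[0]:c[2]],None,fx=k,fy=k,interpolation=cv2.INTER_CUBIC)
S=f((200,140,400,310),4)[:600]
cv2.imwrite("pics/sc.png",cv2.convertScaleAbs(f((200,145,400,310),3.6),alpha=1.2))
```

```text
(no output)
```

View pics/sc.png

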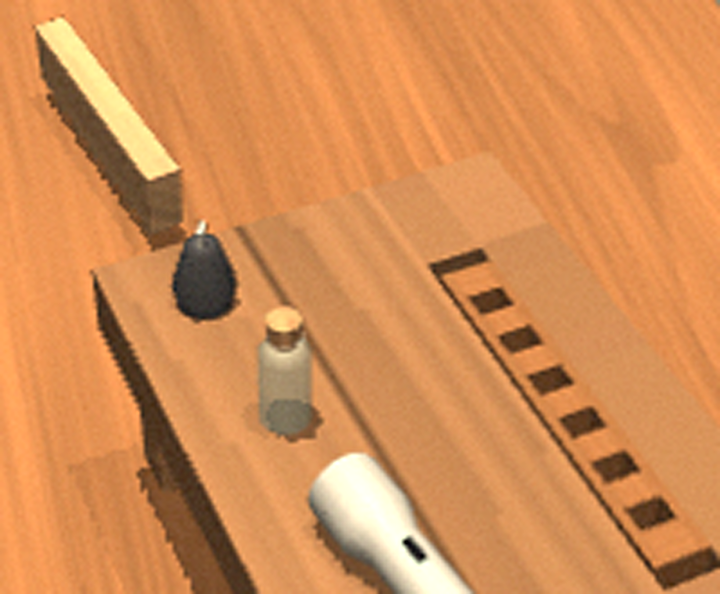

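The top and side views agree to within about 1 px: rail at (0.489, 0.228) with yaw 0.241, row middle at (0.639, −0.160) with yaw about 0.165. Next I'll compute the approach.

```bash
cat >> h.py <<'E'
from scipy.spatial.transform import Rotation as Ro
def rel(p,psi):
    """row for TCP at p, tool down, tool y along (cos psi, sin psi)"""
    o=ctrl.get_obs();T=np.array(o["tool_rot"])
    y=np.array([np.cos(psi),np.sin(psi),0]);x=np.array([0,0,-1.]);W=np.c_[x,y,np.cross(x,y)]
    r=np.r_[T.T@(np.array(p)-o["eef_pos"])*1e3,Ro.from_matrix(T.T@W).as_rotvec()]
    print(np.round(r,3).tolist(),"t",round(o["clock"],2),"F",np.round(o["wrist_force"],1),"op",round(o["opening"],4),"pos",np.round(o["eef_pos"],4),"M",np.round(o["moment"],2)); return r
E
python3 - <<'E'
from h import *
rel([.489,.2276,.29],.241)
E
```

```text
[14.338, -654.244, -529.138, -1.571, -0.001, 0.001] t 0.1 F [-0.3 -0.6  0.5] op 0.0857 pos [ 0.1312 -0.534   0.3034] M [0.03 0.03 0.04]
```

Request:
{"fn": "drive_tool", "kwargs": {
  "plan": [
    [[0,-654,-529,-1.57,0,0],[0,-654,-529,-1.57,0,0],[0,-654,-529,-1.57,0,0],[0,-654,-529,-1.57,0,0],[0,-654,-529,-1.57,0,0],[0,-654,-529,-1.57,0,0],[0,-654,-529,-1.57,0,0],[0,-654,-529,-1.57,0,0],[0,-654,-529,-1.57,0,0],[0,-654,-529,-1.57,0,0]]
  ],
  "gripper": 60,
  "force": 40
}}

```text
clock: 1.1
eef_pos: [0.344, -0.0796, 0.304]
tool_rot: [[0.0, 0.985, 0.175], [-0.0, 0.175, -0.985], [-1.0, 0.0, 0.0]]
wrist_force: [1.8, -1.2, 0.2]
opening: 0.0601
```

Run:
```python
from h import *
rel([.489,.2276,.25],.241)
```

```text
[53.978, 196.394, -277.148, -0.065, 0.0, -0.0] t 1.1 F [ 1.8 -1.2  0.2] op 0.0601 pos [ 0.344  -0.0796  0.304 ] M [-0.01 -0.04 -0.08]
```

Request:
{"fn": "drive_tool", "kwargs": {
  "plan": [
    [[54,196,-277,-0.065,0,0],[54,196,-277,-0.065,0,0],[54,196,-277,-0.065,0,0],[54,196,-277,-0.065,0,0],[54,196,-277,-0.065,0,0],[54,196,-277,-0.065,0,0],[54,196,-277,-0.065,0,0],[54,196,-277,-0.065,0,0],[54,196,-277,-0.065,0,0]]
  ]
}}

```text
clock: 2.0
eef_pos: [0.4899, 0.2251, 0.2492]
tool_rot: [[-0.002, 0.972, 0.234], [-0.001, 0.234, -0.972], [-1.0, -0.002, 0.0]]
wrist_force: [-0.2, 0.1, 0.5]
opening: 0.0596
```

Run:
```python
from h import *
rel([.489,.2276,.096],.241)
i=ctrl.camera_info("wrist");snap("wrist","w1.png")
np.set_printoptions(precision=4,suppress=True)
R=np.array([[np.cos(.241),-np.sin(.241)],[np.sin(.241),np.cos(.241)]])
for q in[(.011,.09),(.011,-.09),(-.011,-.09),(-.011,.09)]:
    print(proj("wrist",np.r_[np.array([.489,.2276])+R@q,.058],i))
```

```text
[153.157, -0.021, -2.677, -0.004, 0.0, 0.002] t 2.0 F [-0.2  0.1  0.5] op 0.0596 pos [0.4899 0.2251 0.2492] M [0.02 0.03 0.  ]
[295.5865  65.509 ]
[294.1664 310.4329]
[266.091  310.5727]
[261.8222  65.7253]
```

View pics/w1.png

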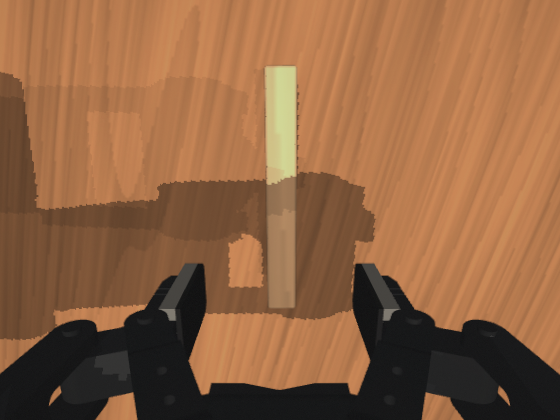

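The wrist view has the rail's top corners at (265,67), (296,66), (295,307) and (269,307). That is within 1–3 px of the prediction and centred between the fingers, so I'll descend.

Request:
{"fn": "drive_tool", "kwargs": {
  "plan": [
    [[40,0,-2.7,-0.004,0,0],[80,0,-2.7,-0.004,0,0],[110,0,-2.7,-0.004,0,0],[130,0,-2.7,-0.004,0,0],[145,0,-2.7,-0.004,0,0],[153,0,-2.7,-0.004,0,0],[153,0,-2.7,-0.004,0,0]]
  ]
}}

```text
clock: 2.75
eef_pos: [0.4893, 0.2263, 0.0967]
tool_rot: [[-0.001, 0.972, 0.236], [-0.0, 0.236, -0.972], [-1.0, -0.001, 0.0]]
wrist_force: [0.3, 0.5, 0.3]
opening: 0.06
```

Request:
{"fn": "drive_tool", "kwargs": {
  "plan": [
    [[0,0,0,0,0,0],[0,0,0,0,0,0],[0,0,0,0,0,0],[0,0,0,0,0,0],[0,0,0,0,0,0],[0,0,0,0,0,0]]
  ],
  "gripper": 10,
  "force": 40
}}

```text
clock: 3.35
eef_pos: [0.4898, 0.2272, 0.0978]
tool_rot: [[0.002, 0.972, 0.237], [0.0, 0.237, -0.972], [-1.0, 0.002, 0.0]]
wrist_force: [-1.5, -1.3, 6.5]
opening: 0.0215
```

Run:
```python
from h import *
rel([.489,.2276,.096],.241)
```

```text
[1.831, -0.696, -0.576, -0.002, 0.0, -0.002] t 3.35 F [-1.5 -1.3  6.5] op 0.0215 pos [0.4898 0.2272 0.0978] M [-0.25  0.16  0.06]
```

Request:
{"fn": "drive_tool", "kwargs": {
  "plan": [
    [[-5,0,0,0,0,0],[-20,0,0,0,0,0],[-50,0,0,0,0,0],[-90,0,0,0,0,0],[-130,0,0,0,0,0],[-170,0,0,0,0,0],[-205,0,0,0,0,0],[-225,0,0,0,0,0],[-232,0,0,0,0,0],[-232,0,0,0,0,0]]
  ]
}}

```text
clock: 4.35
eef_pos: [0.4894, 0.2272, 0.3292]
tool_rot: [[0.001, 0.972, 0.237], [0.0, 0.237, -0.972], [-1.0, 0.001, -0.0]]
wrist_force: [-0.0, -0.1, -1.0]
opening: 0.0209
```

Run:
```python
from h import *
rel([.6393,-.1595,.33],.164)
```

```text
[-0.821, 54.089, 411.237, 0.075, -0.0, -0.001] t 4.35 F [-0.  -0.1 -1. ] op 0.0209 pos [0.4894 0.2272 0.3292] M [ 0.04  0.03 -0.  ]
```

Request:
{"fn": "drive_tool", "kwargs": {
  "plan": [
    [[0,2.6,20,0.004,0,0],[0,8,60,0.011,0,0],[0,13.2,100,0.018,0,0],[0,19.7,150,0.027,0,0],[0,26.3,200,0.036,0,0],[0,32.9,250,0.046,0,0],[0,39.5,300,0.055,0,0],[0,46,350,0.064,0,0],[0,51,390,0.07,0,0],[0,54,411,0.075,0,0]]
  ]
}}

```text
clock: 5.35
eef_pos: [0.6397, -0.163, 0.3258]
tool_rot: [[-0.004, 0.987, 0.16], [0.001, 0.16, -0.987], [-1.0, -0.004, -0.002]]
wrist_force: [-0.4, -0.2, -1.7]
opening: 0.0212
```

Request:
{"fn": "drive_tool", "kwargs": {
  "plan": [
    [[0,0,0,0,0,0],[0,0,0,0,0,0],[0,0,0,0,0,0]]
  ]
}}

```text
clock: 5.65
eef_pos: [0.639, -0.1582, 0.3283]
tool_rot: [[-0.001, 0.986, 0.164], [0.001, 0.164, -0.986], [-1.0, -0.001, -0.001]]
wrist_force: [-0.1, 0.3, -1.0]
opening: 0.0214
```

Run:
```python
from h import *
rel([.6393,-.1595,.26],.164)
i=ctrl.camera_info("wrist");snap("wrist","w2.png")
print(i)
```

```text
[68.286, 0.115, 1.425, 0.001, -0.001, 0.001] t 5.65 F [-0.1  0.3 -1. ] op 0.0214 pos [ 0.639  -0.1582  0.3283] M [-0.   -0.06 -0.05]
{'fx': 376.0536010071734, 'fy': 376.0536010071734, 'cx': 278.9861724990921, 'cy': 210.21737299949567, 'k1': -0.0470227639959846, 'world_from_camera': array([[ 9.86651443e-01,  1.56425253e-01,  4.52776967e-02,
         6.27168751e-01],
       [ 1.62846290e-01, -9.47535433e-01, -2.75059427e-01,
        -8.89964426e-02],
       [-1.24018299e-04,  2.78761085e-01, -9.60360475e-01,
         3.97137988e-01],
       [ 0.00000000e+00,  0.00000000e+00,  0.00000000e+00,
         1.00000000e+00]])}
```

View pics/w2.png

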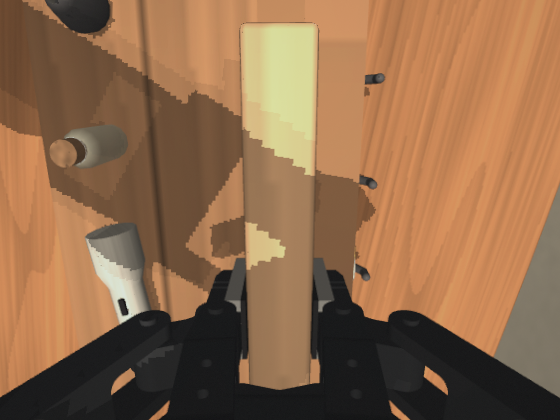

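The wrist view shows the rail held straight, with its top far edge at row 23 (columns 241–318). I'll work out the rail's offset in the hand.

Run:
```python
from h import *
T=ctrl.get_obs()["eef_pos"];z=T[2]-.0978+.058
psi=.164;R=np.array([[np.cos(psi),-np.sin(psi)],[np.sin(psi),np.cos(psi)]])
for u,v in[(241,23.5),(318,23.5),(247,250),(313,250)]:
    p=at_z("wrist",u,v,z);print((u,v),np.round(R.T@(p-T)[:2]*1e3,1))
print(np.round(T,4))
# what of w1: rail top at .058
```

```text
(241, 23.5) [-10.5  90.3]
(318, 23.5) [10.  90.3]
(247, 250) [-10.4  25.8]
(313, 250) [10.1 25.8]
[ 0.6391 -0.1581  0.3287]
```

The rail is centred on the TCP to about 0.3 mm. I'll descend to just above the strip; contact is expected at TCP z≈0.241.

Request:
{"fn": "drive_tool", "kwargs": {
  "plan": [
    [[20,0,1.4,0,0,0],[45,0,1.4,0,0,0],[65,0,1.4,0,0,0],[75,0,1.4,0,0,0],[80,0,1.4,0,0,0],[80,0,1.4,0,0,0],[80,0,1.4,0,0,0]]
  ]
}}

```text
clock: 6.4
eef_pos: [0.6397, -0.1606, 0.25]
tool_rot: [[0.002, 0.987, 0.164], [-0.001, 0.164, -0.987], [-1.0, 0.002, 0.001]]
wrist_force: [0.1, 0.1, -1.4]
opening: 0.0215
```

Run:
```python
from h import *
rel([.6393,-.1595,.241],.164)
```

```text
[9.034, -0.268, -1.182, 0.0, 0.001, -0.002] t 6.4 F [ 0.1  0.1 -1.4] op 0.0215 pos [ 0.6397 -0.1606  0.25  ] M [-0.04  0.03  0.02]
```

Request:
{"fn": "drive_tool", "kwargs": {
  "plan": [
    [[3,0,-0.5,0,0,0],[6,0,-0.5,0,0,0],[8,0,-0.5,0,0,0],[9,0,-0.5,0,0,0],[10,0,-0.5,0,0,0],[10,0,-0.5,0,0,0]]
  ]
}}

```text
clock: 7.0
eef_pos: [0.6394, -0.1602, 0.2388]
tool_rot: [[-0.0, 0.987, 0.163], [0.0, 0.163, -0.987], [-1.0, -0.0, -0.0]]
wrist_force: [0.3, -0.4, -0.9]
opening: 0.0212
```

Run:
```python
from h import *
rel([.6393,-.1595,.241],.164)
```

```text
[-2.203, 0.008, -0.743, 0.0, -0.0, 0.0] t 7.0 F [ 0.3 -0.4 -0.9] op 0.0212 pos [ 0.6394 -0.1602  0.2388] M [-0.05 -0.02  0.02]
```

Request:
{"fn": "drive_tool", "kwargs": {
  "plan": [
    [[1,0,0,0,0,0],[2,0,0,0,0,0],[2,0,0,0,0,0]]
  ]
}}

```text
clock: 7.3
eef_pos: [0.6394, -0.1602, 0.2368]
tool_rot: [[-0.0, 0.987, 0.163], [0.0, 0.163, -0.987], [-1.0, -0.0, -0.0]]
wrist_force: [-0.3, 0.0, -1.2]
opening: 0.0213
```

Request:
{"fn": "drive_tool", "kwargs": {
  "plan": [
    [[1,0,0,0,0,0],[2,0,0,0,0,0],[2,0,0,0,0,0]]
  ]
}}

```text
clock: 7.6
eef_pos: [0.6394, -0.1602, 0.2347]
tool_rot: [[-0.0, 0.987, 0.163], [0.0, 0.163, -0.987], [-1.0, -0.0, -0.0]]
wrist_force: [0.4, 0.4, -1.6]
opening: 0.0217
```

There's still no contact 6 mm below the strip's top, so the teeth appear to be going straight in. I'll continue gently.

Request:
{"fn": "drive_tool", "kwargs": {
  "plan": [
    [[1,0,0,0,0,0],[2,0,0,0,0,0],[3,0,0,0,0,0],[3,0,0,0,0,0]]
  ]
}}

```text
clock: 8.0
eef_pos: [0.6394, -0.1602, 0.2317]
tool_rot: [[-0.0, 0.987, 0.163], [0.0, 0.163, -0.987], [-1.0, -0.0, -0.0]]
wrist_force: [0.1, -0.2, -2.5]
opening: 0.0217
```

Request:
{"fn": "drive_tool", "kwargs": {
  "plan": [
    [[1,0,0,0,0,0],[2,0,0,0,0,0],[3,0,0,0,0,0],[3,0,0,0,0,0]]
  ]
}}

```text
clock: 8.4
eef_pos: [0.6394, -0.1602, 0.2287]
tool_rot: [[-0.0, 0.987, 0.163], [0.0, 0.163, -0.987], [-1.0, -0.0, -0.0]]
wrist_force: [-0.5, -0.5, -1.9]
opening: 0.0216
```

Request:
{"fn": "drive_tool", "kwargs": {
  "plan": [
    [[1,0,0,0,0,0],[2,0,0,0,0,0],[2,0,0,0,0,0]]
  ]
}}

```text
clock: 8.7
eef_pos: [0.6394, -0.1602, 0.2269]
tool_rot: [[0.0, 0.987, 0.163], [0.0, 0.163, -0.987], [-1.0, 0.0, 0.0]]
wrist_force: [0.4, -0.7, -0.4]
opening: 0.0215
```

Request:
{"fn": "drive_tool", "kwargs": {
  "plan": [
    [[0.5,0,0,0,0,0],[1,0,0,0,0,0],[1,0,0,0,0,0]]
  ]
}}

```text
clock: 9.0
eef_pos: [0.6394, -0.1602, 0.2263]
tool_rot: [[0.0, 0.987, 0.163], [-0.0, 0.163, -0.987], [-1.0, 0.0, 0.0]]
wrist_force: [-1.3, 0.8, 2.3]
opening: 0.0215
```

Contact comes at 0.2265, which is the home height (0.2408 − 0.014). Now I'll press in small steps.

Request:
{"fn": "drive_tool", "kwargs": {
  "plan": [
    [[0.7,0,0,0,0,0],[1.4,0,0,0,0,0],[1.4,0,0,0,0,0]]
  ]
}}

```text
clock: 9.3
eef_pos: [0.6394, -0.1602, 0.2253]
tool_rot: [[0.001, 0.987, 0.163], [-0.0, 0.163, -0.987], [-1.0, 0.001, 0.0]]
wrist_force: [-2.8, 1.5, 6.5]
opening: 0.0216
```

Request:
{"fn": "drive_tool", "kwargs": {
  "plan": [
    [[0.6,0,0,0,0,0],[1.2,0,0,0,0,0],[1.2,0,0,0,0,0],[1.2,0,0,0,0,0],[1.2,0,0,0,0,0]]
  ]
}}

```text
clock: 9.8
eef_pos: [0.6394, -0.1602, 0.2247]
tool_rot: [[0.001, 0.987, 0.163], [-0.001, 0.163, -0.987], [-1.0, 0.001, 0.001]]
wrist_force: [-2.8, 1.7, 9.0]
opening: 0.0214
```

About 10 N of push was held for 0.5 s at the home height. I'll ease the load, then open.

Request:
{"fn": "drive_tool", "kwargs": {
  "plan": [
    [[-1,0,0,0,0,0],[-2.5,0,0,0,0,0],[-2.5,0,0,0,0,0]]
  ]
}}

```text
clock: 10.1
eef_pos: [0.6394, -0.1603, 0.226]
tool_rot: [[0.0, 0.987, 0.163], [-0.0, 0.163, -0.987], [-1.0, 0.0, 0.0]]
wrist_force: [-0.8, 0.8, 3.2]
opening: 0.0215
```

Request:
{"fn": "drive_tool", "kwargs": {
  "plan": [
    [[0,0,0,0,0,0],[0,0,0,0,0,0],[0,0,0,0,0,0],[0,0,0,0,0,0],[0,0,0,0,0,0]]
  ],
  "gripper": 48
}}

```text
clock: 10.6
eef_pos: [0.6394, -0.1602, 0.2257]
tool_rot: [[-0.0, 0.987, 0.163], [0.0, 0.163, -0.987], [-1.0, -0.0, -0.0]]
wrist_force: [-0.7, 0.3, -0.5]
opening: 0.0479
```

Request:
{"fn": "drive_tool", "kwargs": {
  "plan": [
    [[-5,0,0,0,0,0],[-15,0,0,0,0,0],[-35,0,0,0,0,0],[-65,0,0,0,0,0],[-105,0,0,0,0,0],[-130,0,0,0,0,0],[-140,0,0,0,0,0],[-140,0,0,0,0,0],[-140,0,0,0,0,0]]
  ]
}}

```text
clock: 11.5
eef_pos: [0.6393, -0.1602, 0.3644]
tool_rot: [[-0.002, 0.987, 0.163], [0.001, 0.163, -0.987], [-1.0, -0.002, -0.001]]
wrist_force: [-0.2, -0.2, -1.0]
opening: 0.0479
```

Run:
```python
from h import *
o=ctrl.get_obs();print(o["clock"],o["eef_pos"],o["wrist_force"],o["opening"])
i=ctrl.camera_info("wrist");snap("wrist","w3.png");snap("side","s3.png",(220,145,420,310),3.6)
c=np.array([.6394,-.1602]);R=Ro.from_euler("z",.164).as_matrix()[:2,:2]
for q in[(.011,.09),(.011,-.09),(-.011,-.09),(-.011,.09)]:
    for z in (.187,.201): p=np.r_[c+R@q,z];s=proj("side",p);print(z,proj("wrist",p,i).round(1),((s-[220,145])*3.6+1.3).round(1))
```

```text
11.5 [ 0.63928005 -0.16016124  0.36436221] [-0.235983   -0.17606755 -1.00424037] 0.04790595422858846
0.187 [297.7  68.6] [429.  200.7]
0.201 [298.9  66.6] [431.2 177.7]
0.187 [294.8 323.8] [647.7 472.1]
0.201 [295.6 334.9] [653.5 448.9]
0.187 [265.5 323.8] [600.9 490. ]
0.201 [264.8 334.9] [606.  466.8]
0.187 [262.2  68.7] [387.2 213.5]
0.201 [261.1  66.6] [388.9 190.4]
```

View pics/s3.png

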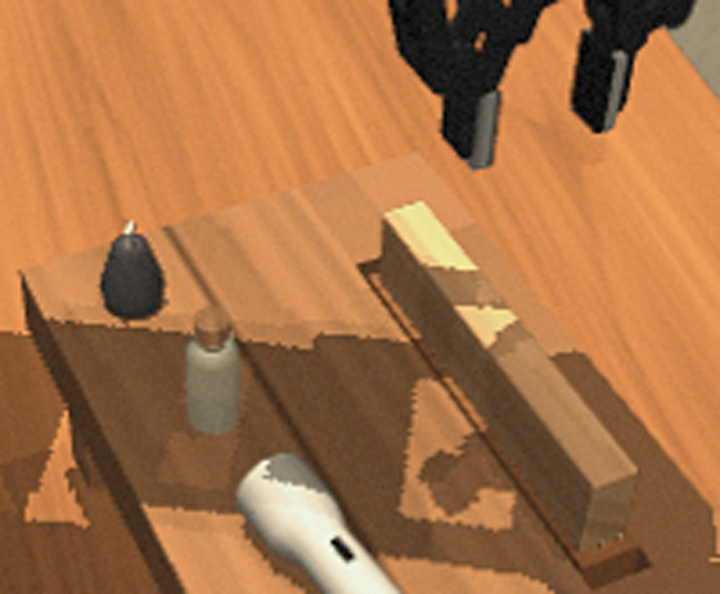

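View pics/w3.png

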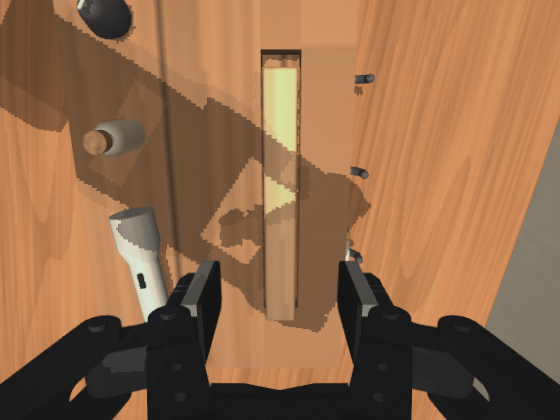

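The side view puts the rail's top corners at (385,215), (422,203), (637,470) and (588,487). That matches the seated prediction in height, with no tooth visible under the bar. The wrist view shows it straight on the strip (columns 263–299, rows 67–320), and the vial, sinker and flashlight look undisturbed.

```bash
python3 -c "
from h import *
print(ctrl.finish_job())"
```

```text
the job is handed in; nothing more can be done
None
```

The rail is on the shelf with all six teeth in their slots, and I handed the job in at about 11.6 s on the robot's clock. The hand-in gives no verdict.

- **Finding the slots:** I did not need to slide to find them. The top and side cameras agreed on the row's middle to within about 1 px, at (0.639, −0.160) with yaw 0.164. The teeth went in on the first slow descent.
- **Seating:** There was no contact at the strip's top. The first contact came with the TCP at z ≈ 0.2265, which is the fully home height of 14 mm below the strip's top. I then pressed with about 10 N for half a second, well under the 20 N (2 kg) limit, eased off, opened the gripper and backed away.
- **Last checks:** The rail's top in the side view matched the seated height, not the 14 mm higher unseated one. No teeth were showing, and the rail was straight on the strip. The three objects on the shelf looked undisturbed, and the gripper was clear with the wrist force near its no-load value.
- **Disagreements:**
    - The right end of the rail sat up to about 13 px left of the prediction in the 3.6× side crop, under 4 px in the picture itself.
    - The row's middle worked out from the shelf's corners was 1.5 mm off in x from the slots seen directly, and I used the slots.
    - The unloaded wrist force reading drifts by about 1.5 N.

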